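Free the ball tray and hold it over the violin plate

ROBOT

A 6-joint arm with a two-finger parallel gripper is mounted at the origin on the work surface. World frame = base frame: x ahead of the robot, y to its left, z up, the work surface at z = 0. Lengths are in m, angles in rad, forces in N, time in s.
With the tool pointing down it reaches from about 0.425 to 0.95 m from the base axis. Payload 3.5 kg.
Tool frame: the origin (TCP) lies between the finger pads; the fingertips stand 22 mm ahead of it and the grasp point (between the pads) lies 3 mm ahead of it (ctrl.nose_length is the z of the fingertips in the tool frame, in m); z points along the fingers, y is the line along which they close (so a half turn about z gives the same grasp; the last joint's range is limited). The gripper opens to 85 mm and grips with 20 to 120 N. Pads are 22 mm wide; open, the fingers measure 114 mm over their backs; the gripper's body (76 mm by 85 mm) begins 54 mm behind the grasp point. The pads swing forward as they close: fully open they stand 13 mm farther back than shut.
Start: joints at [-1.439, 0.286, 1.577, -0, 1.279, -0.15], TCP at [0.188, -0.648, 0.253] pointing down, gripper open.
Joint ranges: [-2.77, 2.77], [-0.9, 2.22], [0.21, 2.48], [-1.53, 4.67], [0.24, 2.81], [-2.84, 2.84]. Speed limits (rad/s): [2.79, 2.79, 3.14, 3.14, 3.14, 3.14].

INTERFACE

Orientations are given as a unit quaternion [x, y, z, w].
In Python, from plant import ctrl gives the robot as it stands. The module is installed in compiled form; this text tells all that it offers.
- The arm moves only by the tool send_rows, never from a script. Its argument "rows" is text: rows parted by semicolons, each of 7 numbers parted by spaces: the turn, a rotation vector about the tool's x, y, z in degrees, then the shift along the tool's x, y, z in mm, then the opening, from -1 (shut) to 1 (fully open). A call has 1 to 8 rows; each row is the pose to reach, as a shift and turn from the pose commanded when the call began, along the tool's axes at that moment; what a row does not reach only later rows make up. A row lasts 1/8 s, in which the tool goes at most 62.5 mm and 10.7 degrees, less where a joint would pass 70% of its speed; a pose out of reach is approached as far as the arm can. A call with a gripper value outside its range is refused whole. The fingers move at their own pace and stop on an object; "grip_force" is the grip in N (left out, the last holds). Time passes only in rows, so rows that repeat a pose let the fingers close. It gives the time, the measured TCP pose, the force, the opening and the grip force at its end, in the units of the state.
- ctrl.get_state(): the state, without advancing time (a new reading comes with each control period).
- ctrl.read_camera(name): name is "scene" or "top" or "wrist"; returns a dict with "color" (480x640x3 uint8, red, green, blue), "fx", "fy", "cx", "cy" (pixels), "D" ([k1, k2, p1, p2, k3] as OpenCV has them; the pictures are not rectified), "extrinsics" (4x4, takes a point from world to camera coordinates). Camera axes: x right, y down, z forward; pixel columns grow to the right and rows downward; lengths in m; the calibration is good to about 2 mm. A picture is of the moment at which its call begins. There is no depth.
- ctrl.sign_off(): hands the job in; it is judged then, once.
Trained networks look in a picture, given as the dict that the camera call returned (one of the last four; its "shot" number tells which), for a name from the list of things; names that differ only in an ending like _2 or _b are one class to them, and where a whole thing is asked for, a point or a joint stands for the part that bears it (a point fixed in the world has none). Each returns a list of dicts, best first, with "p" (0 to 1); they miss things now and then, are a little off and sometimes report something else, mostly with a low value. They report only what shows in the picture. A call takes as long as a camera call. They do not tell look-alikes from the thing itself.
- ctrl.look_for(picture, target): "position" ([x, y, z] in m, in the coordinates of the camera as it stood for that picture, good to about 4 mm: the middle of the surface that is visible of it).
The state is a dict: "time": time; "qpos": joint angles; "dq": joint speeds; "joint_efforts": joint torques, N m; "eef_pos": TCP position; "tcp_rot": TCP orientation; "contact_force": force on the tool from outside, world axes, zero at the start; "wrist_torque": the same for the moment, N m; "opening": opening from 0.0 (shut) to 1.0 (fully open); "finger_force": force on a finger pad.
Only numpy, scipy, OpenCV 4.12 (cv2) and the standard library are available. Lean on these libraries where they do the work, as an engineer would, in place of code of your own. Each camera call takes 0.05 s, during which the arm holds its last target. There are 200 camera calls.

TASK

Wind the crank of the clamping board anticlockwise (seen from above), a little over two full turns, until the jaw is fully back from the tray. Then lift the wooden tray by its upright handle and carry it, without letting the steel ball jump out of its pocket, to the middle of the pale violin plate. Finish there still holding the tray in the gripper, level and still, about 10 cm above the plate; do not put it down, and leave the other things on the bench alone.

Things in the scene. Friction and masses are not known exactly. Their poses are not given: they have to be found in the camera images.
- clamp: clamping board fixed to the bench, on its left or right half: plywood base 116 (x) x 280 (y) x 15 mm; tray nest (7 mm high strips, under 2 mm play) centred at own y = +60 mm, grey crank gearbox (63 mm high) at own y = -72 mm. Origin at bench height 5 mm from the base's middle; own y points from the crank to the tray
- crank (a joint): crank angle in rad, vertical axis, grows anticlockwise seen from above; starts between 0 and 1; hard stop at 14.5, where the jaw is fully back. At angle 0 the arm points along the clamp's own -x. Friction about 0.08 N m; it stays where it is left
- crank_axis (a point): point on the crank's vertical axis at mid-height of the crank handle (112 mm above the bench)
- crank_handle (a point): centre of the crank's upright dark wooden handle: 20 mm diameter, 38 mm tall (from 92 to 130 mm above the bench), on an arm of 42 mm radius (arm top 90 mm above the bench). The handle sleeve turns freely on its pin, so a gripper holding it need not turn while it circles
- jaw (a joint): retraction of the steel jaw in m, geared to the crank: 3.2 mm per rad (about 20 mm a turn). At 0 the jaw reaches 36 mm over the tray's end, 2.5 mm above it, and the tray cannot be lifted out; from 36 mm on it is clear of the tray; 46 mm is fully back
- jaw_tip (a point): top edge of the steel jaw's tip, 47.5 mm above the bench; the tip is 60 mm wide and moves along the clamp's own -y as it retracts
- tray: loose wooden tray, board 84 (x) x 130 (y) x 10 mm, 0.2 to 0.4 kg. Origin under its middle; at the start its axes are the clamp's, underside 15 mm above the bench. From its middle rises an upright handle plate, 40 mm along own x, 16 mm thick along own y, 10 to 90 mm above the underside: grasp it across own y, near the top
- handle_top (a point): middle of the top of the tray's handle plate, 90 mm above the tray's underside
- pocket (a point): centre of the ball when in the middle of its pocket: 38 mm from the tray's middle along own y, 22 mm above the underside. The pocket is flat inside a round rim only 3 mm high, 44 mm inner, 50 mm outer diameter; the ball may roll inside it but jumps the rim when the tray is tipped or jerked
- ball_center (a point): centre of the loose steel ball, 24 mm diameter, 57 g, lying somewhere in the tray's pocket
- plate: violin plate, pale unvarnished wood, 356 mm long (own x) and 206 mm wide, on a dark cradle board 375 x 215 mm fixed to the bench; origin under the middle of the board; highest point 32 mm above the bench; it may lie on the left or right half of the bench
- plate_mid (a point): middle of the violin plate, on the centre line at the waist, 27 mm above the bench (on its surface)
- gouge: wood-handled gouge lying near the bench's middle line, 220 mm long, 26 mm high; loose bystander; origin on the bench under its middle, own x along it
- cork_block: cork sanding block 90 x 45 x 32 mm near the bench's middle line; loose bystander; origin at the middle of its underside
- glue_jar: closed amber jar, 64 mm across, 85 mm tall, at the right; loose bystander; origin at the middle of its underside
- brush_cup: white cup 72 mm across, 90 mm tall, at the left; loose bystander; origin at the middle of its underside
Things that resemble listed ones, but are neither listed nor needed, are in the scene too. There is more than one size of the tray; the one meant has the size given above.

How it is judged:
On the way, in this order (a step that is already met when the one before it is completed fails the run):
1. the crank is wound until the jaw is back from the tray (crank angle over 13.2 rad) (value of joint crank above 13.2 rad), for 0.1 s.
2. the tray is lifted over 40 mm off the clamping board by the gripper, with the ball in its pocket (height (world z) of tray above 0.055 m and contact force between tray and the fingers above 2 N and distance between ball_center and pocket below 0.02 m), for 0.2 s.
At the end, for the whole second after the job is handed in: the gripper alone holds the tray, its middle within 45 mm horizontally of the plate's middle, underside 50 to 180 mm above the plate, level within 5 degrees, still (under 30 mm/s), the ball's centre within 20 mm of the pocket's, and the crank still wound back (over 13 rad) (horizontal distance between tray and plate_mid below 0.045 m and height (world z) of tray between 0.077 and 0.207 m and angle between tray's own z axis and vertical below 0.09 rad and linear speed of tray below 0.03 m/s and angular speed of tray below 0.2 rad/s and distance between ball_center and pocket below 0.02 m and contact force between tray and the fingers above 2 N and contact force between tray and plate below 0.3 N and contact force between tray and clamp below 0.3 N and value of joint crank above 13 rad); the arm keeps its last pose, push and grip.
It fails at once if the ball leaves its pocket (distance between ball_center and pocket above 0.035 m).
It fails at once if one of the other things on the bench (gouge, cork block, jar, cup) is pushed more than 40 mm from its place (distance of any of gouge, cork_block, glue_jar, brush_cup from where it was at the start of the episode above 0.04 m).
It also fails if it takes over 69 s, if anything falls off the work surface, if the arm or the gripper's body presses on something with over 40 N, if the wrist force passes 120 N, or if a joint passes its speed limit or range.

## Working session

There is one attempt and no reset: what is moved stays moved. The work goes in short steps, Python scripts to look and compute and a tool call to move; the robot and the scene stay as the last step left them, time stands still between calls to the robot, and variables do not carry over. Pictures are saved under pics/ and viewed, at most 10 in all, crops included, and the job is handed in when it is done.

Besides the shell and the picture viewer there is one more tool, called after "Emit:" as name(argument=value, ...) on one line, values as JSON. send_rows: Moves the arm, as the interface text tells. Its arguments: {"type":"object","properties":{"rows":{"type":"string"},"grip_force":{"type":"number"}},"required":["rows"]}

```bash
mkdir -p pics
cat > h.py <<'E'
import numpy as np, cv2
from scipy.spatial.transform import Rotation as R
from plant import ctrl
def shot(n,fn=None):
    p=ctrl.read_camera(n)
    if fn: cv2.imwrite('pics/'+fn,p['color'][:,:,::-1])
    return p
def K(p): return np.array([[p['fx'],0,p['cx']],[0,p['fy'],p['cy']],[0,0,1.]])
def find(p,t):
    E=np.array(p['extrinsics']);out=[]
    for d in ctrl.look_for(p,t):
        c=np.array(d['position']);w=E[:3,:3].T@(c-E[:3,3])
        out.append((round(d['p'],2),w.round(4).tolist(),proj(p,w).round().tolist()))
    return out
def proj(p,w):
    E=np.array(p['extrinsics']);return cv2.projectPoints(np.array(w,float).reshape(-1,1,3),cv2.Rodrigues(E[:3,:3])[0],E[:3,3],K(p),np.array(p['D']))[0].reshape(-1,2).squeeze()
def ray(p,uv,z):
    E=np.array(p['extrinsics']);n=cv2.undistortPoints(np.array([[uv]],float),K(p),np.array(p['D'])).ravel()
    d=E[:3,:3].T@np.array([*n,1]);o=-E[:3,:3].T@E[:3,3];return o+d*(z-o[2])/d[2]
E
python3 - <<'E'
from h import *
s=ctrl.get_state();print(s['eef_pos'],s['tcp_rot'],s['time'],ctrl.nose_length)
for n in('top','scene'):
    p=shot(n,n+'1.png')
    for t in('clamp','crank_handle','jaw_tip','tray','handle_top','ball_center','plate','gouge','cork_block','glue_jar','brush_cup'):
        print(n,t,find(p,t))
E
```

```text
[ 0.18766722 -0.64774829  0.2519361 ] [ 9.90090398e-01  1.40426496e-01  2.85643008e-05 -1.18381536e-03] 0.0 0.022
top clamp [(0.74, [0.475, -0.1366, 0.0279], [369.0, 242.0]), (0.55, [0.4927, -0.2453, 0.0245], [407.0, 236.0])]
top crank_handle [(0.71, [0.4805, -0.2846, 0.0904], [426.0, 238.0]), (0.52, [0.4746, -0.1363, 0.0281], [369.0, 242.0])]
top jaw_tip [(0.77, [0.4865, -0.2028, 0.0482], [393.0, 237.0])]
top tray [(0.88, [0.3186, -0.1223, 0.0077], [363.0, 298.0]), (0.76, [0.4739, -0.1342, 0.0276], [368.0, 242.0]), (0.67, [0.6572, -0.1279, 0.004], [366.0, 181.0])]
top handle_top [(0.97, [0.4772, -0.135, 0.0282], [368.0, 241.0]), (0.82, [0.3141, -0.1213, 0.0065], [362.0, 299.0]), (0.76, [0.6568, -0.123, 0.0068], [364.0, 180.0])]
top ball_center [(0.49, [0.4718, -0.1024, 0.0467], [357.0, 242.0])]
top plate [(0.82, [0.4535, 0.2633, 0.028], [227.0, 246.0])]
top gouge [(0.79, [0.5744, 0.011, 0.0227], [317.0, 206.0])]
top cork_block [(0.8, [0.4228, 0.004, 0.034], [318.0, 259.0]), (0.41, [0.4898, -0.1986, 0.0448], [392.0, 236.0])]
top glue_jar [(0.82, [0.5735, -0.4978, 0.084], [504.0, 206.
[... 601 characters left out ...]
p [(0.9, [0.3249, -0.1337, 0.001], [272.0, 239.0]), (0.63, [0.496, -0.1473, 0.0284], [282.0, 267.0]), (0.61, [0.6663, -0.1326, 0.0066], [306.0, 313.0])]
scene ball_center [(0.38, [0.4811, -0.1065, 0.0413], [295.0, 257.0])]
scene plate [(0.8, [0.4977, 0.2483, 0.026], [418.0, 241.0]), (0.26, [0.4765, -0.2917, 0.0947], [225.0, 253.0])]
scene gouge [(0.65, [0.5925, 0.0027, 0.0189], [348.0, 281.0])]
scene cork_block [(0.74, [0.4435, -0.0028, 0.0331], [328.0, 245.0])]
scene glue_jar [(0.77, [0.6048, -0.5087, 0.0575], [148.0, 312.0]), (0.59, [0.4793, -0.2933, 0.094], [225.0, 254.0])]
scene brush_cup [(0.71, [0.6104, 0.496, 0.0646], [516.0, 237.0]), (0.49, [0.5001, -0.1466, 0.0215], [283.0, 270.0])]
```

Run:
```python
import cv2
a=cv2.imread('pics/top1.png')[150:330,190:470]
cv2.imwrite('pics/top1c.png',cv2.resize(a,(800,514),interpolation=3))
a=cv2.imread('pics/scene1.png')[190:340,140:470]
cv2.imwrite('pics/scene1c.png',cv2.resize(a,(800,364),interpolation=3))
```

```text
(no output)
```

View pics/top1c.png

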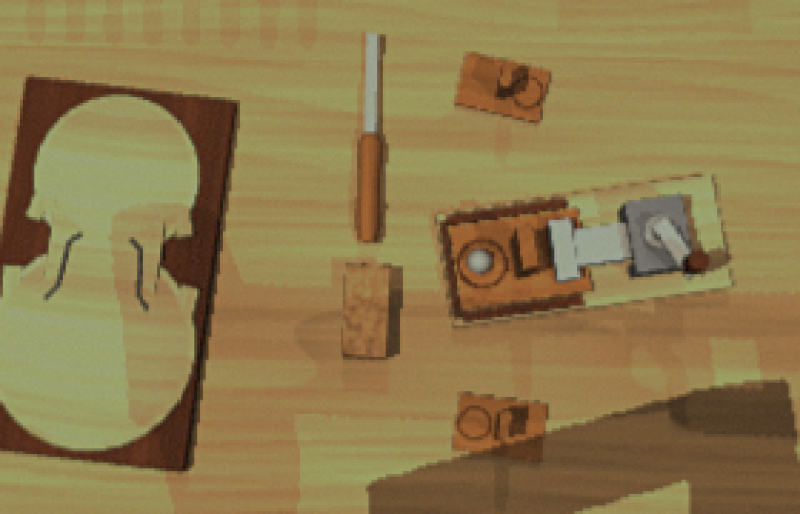

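View pics/scene1c.png

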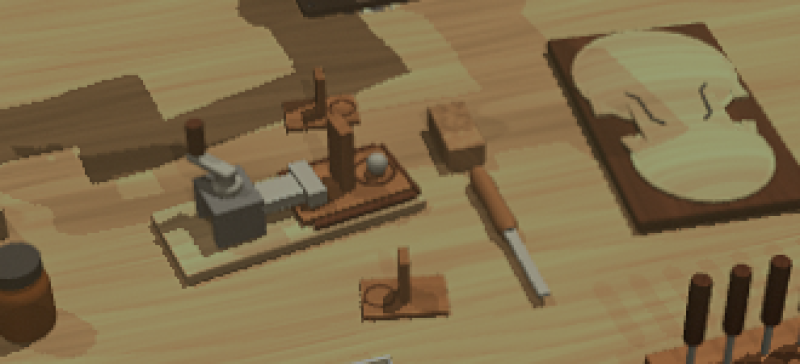

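The top crop shows three candidate trays:
- The one in the clamp nest, near (368,242), is about 130 mm long, holds the ball and sits under the jaw.
- The other two, near (363,298) and (366,181), are roughly 85 mm long, lie loose on the bench and are empty.

The clamped one is therefore the one meant. The clamp is yawed about +8°, and its base corners in the crop are (438,213), (715,173), (732,287) and (455,325). The crank handle is at (697,262). The plate is on the left. Next I'll fit the poses.

```bash
cat > fit.py <<'E'
from h import *
from scipy.optimize import least_squares
def c2w(q,P): 
    c,s=np.cos(q[2]),np.sin(q[2]);P=np.atleast_2d(P)
    return np.c_[q[0]+c*P[:,0]-s*P[:,1],q[1]+s*P[:,0]+c*P[:,1],P[:,2]]
def handle(a,z): return [-.042*np.cos(a),-.072-.042*np.sin(a),z]
E
python3 - <<'E'
from fit import *
T=shot('top');S=shot('scene')
t=lambda x,y:(190+x/2.857,150+y/2.857)
s=lambda x,y:(140+x/2.424,190+y/2.424)
def mod(q):
    d=q[3]
    b=[[.058,.14+d,.015],[.058,-.14+d,.015],[-.058,-.14+d,.015],[-.058,.14+d,.015]]
    return c2w(q,b+[handle(q[4],.130),[0,.06,.105]]+[[.058,-.14+d,.015],handle(q[4],.130),[0,.06,.105],[.058,.14+d,.015]])
obs=[t(438,213),t(715,173),t(732,287),t(455,325),t(698,259),t(527,247), s(187,277),s(194,122),s(342,121),s(425,201)]
def res(q):
    W=mod(q);return np.r_[(proj(T,W[:6])-obs[:6]).ravel(),(proj(S,W[6:])-obs[6:]).ravel()]
r=least_squares(res,[.48,-.2,.14,0,.8],loss='soft_l1');q=r.x
print('q',q.round(4));print(res(q).reshape(-1,2).round(1).tolist())
print('axis',c2w(q,[0,-.072,.112]),'handle',c2w(q,handle(q[4],.112)),'trayh',c2w(q,[0,.06,.105]),'gearbox top ok')
# overlay
for cam,p,x0,y0,w,h,k in(('T',T,340,195,115,75,6),('S',S,200,220,125,90,6)):
    im=cv2.resize(p['color'][y0:y0+h,x0:x0+w,::-1],None,fx=k,fy=k,interpolation=3)
    def L(P,col):
        u=((proj(p,c2w(q,P))-[x0,y0]+.5)*k).astype(int);cv2.polylines(im,[u.reshape(-1,1,2)],True,col,1)
    d=q[3]
    L([[.058,.14+d,.015],[.058,-.14+d,.015],[-.058,-.14+d,.015],[-.058,.14+d,.015]],(255,0,0))
    L([[x,.06+y,.025] for x,y in((.042,.065),(.042,-.065),(-.042,-.065),(-.042,.065))],(0,255,0))
    L([[x,.06+y,.105] for x,y in((.02,.008),(.02,-.008),(-.02,-.008),(-.02,.008))],(0,255,255))
    an=np.linspace(0,6.28,24)
    hc=handle(q[4],.13);L([[hc[0]+.01*np.cos(a),hc[1]+.01*np.sin(a),.13] for a in an],(255,0,255))
    L([handle(a,.13) for a in an],(255,255,0))
    cv2.imwrite(f'pics/fit{cam}.png',im)
a=cv2.imread('pics/fitT.png');b=cv2.imread('pics/fitS.png');w=max(a.shape[1],b.shape[1])
m=np.vstack([np.pad(i,((0,0),(0,w-i.shape[1]),(0,0))) for i in(a,b)]);cv2.imwrite('pics/fit.png',cv2.resize(m,None,fx=.6,fy=.6,interpolation=3)) if 0 else None
# plate: segment pale plate and dark cradle in top view
for n,uv in(('tl',t(25,78)),('tr',t(238,101)),('br',t(188,470))): print(n,ray(T,uv,.012).round(4))
W=[t(78,240),t(138,247)];print([ray(T,x,.027).round(3).tolist() for x in W], proj(T,[.45,.26,.027]))
E
```

```text
q [ 0.4901 -0.2032  0.164  -0.0082  0.4689]
[[-0.3, -0.6], [-0.3, -0.3], [0.9, -0.3], [-0.2, 0.4], [0.2, -0.2], [-0.3, -0.6], [-1.0, -1.2], [0.2, -0.3], [-0.3, -0.0], [0.4, -1.4]]
axis [[ 0.50186097 -0.27418519  0.112     ]] handle [[ 0.46799516 -0.29902684  0.112     ]] trayh [[ 0.48030795 -0.14395667  0.105     ]] gearbox top ok
tl [0.6547 0.3575 0.012 ]
tr [0.6354 0.1401 0.012 ]
br [0.2651 0.1754 0.012 ]
[[0.487, 0.292, 0.027], [0.482, 0.232, 0.027]] [227.86151421 247.3744154 ]
```

View pics/fitT.png

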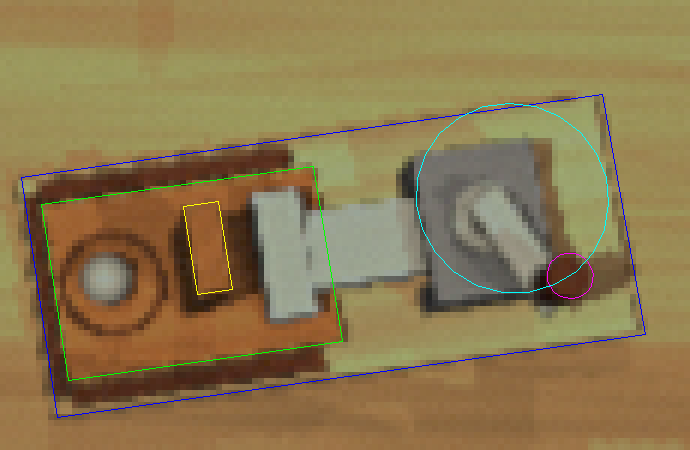

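View pics/fitS.png

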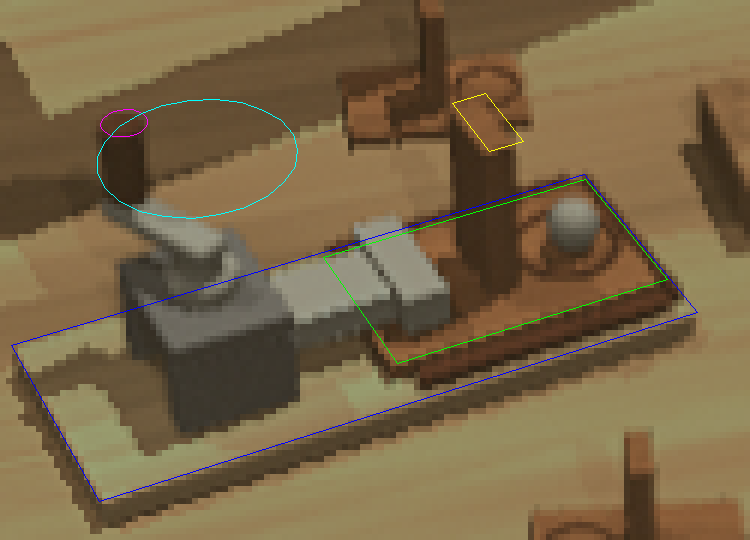

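The overlay shows the fitted crank circle about 8 mm off the hub. The hub is at 6x pixel (478,215) in top and the gearbox top's middle is near (485,222). I'll refit with better corners plus the gearbox and hub.

Run:
```python
from fit import *
T=shot('top');S=shot('scene')
t=lambda x,y:(340-.5+x/6,195-.5+y/6)
s=lambda x,y:(200-.5+x/6,220-.5+y/6)
TP=lambda q:[[.058,.14+q[3],.015],[.058,-.14+q[3],.015],[-.058,-.14+q[3],.015],[-.058,.14+q[3],.015],handle(q[4],.130),[0,.06,.105],[0,-.072,.063],[0,-.072,.09],[0,.098,.025]]
SP=lambda q:[[.058,-.14+q[3],.015],[-.058,-.14+q[3],.015],[.058,.14+q[3],.015],handle(q[4],.130),[0,.06,.105],[0,-.072,.063],[0,.098,.025]]
oT=[t(22,183),t(597,97),t(640,325),t(62,410),t(570,272),t(215,249),t(486,222),t(478,213),t(113,285)]
oS=[s(98,500),s(14,347),s(692,318),s(123,125),s(487,122),s(206,290),s(568,242)]
def res(q): return np.r_[(proj(T,c2w(q,TP(q)))-oT).ravel(),(proj(S,c2w(q,SP(q)))-oS).ravel()]
r=least_squares(res,[.48,-.2,.14,0,.8],loss='soft_l1');q=r.x
print('q',q.round(4));print(res(q).reshape(-1,2).round(1).tolist())
for n,P in(('axis',[0,-.072,.112]),('handle',handle(q[4],.112)),('trayh',[0,.06,.105])): print(n,c2w(q,P).round(4))
print(np.linalg.inv(np.array(T['extrinsics']))[:3,3])
# direct triangulated handle & tray handle
def tri(a,b):
    M=[];
    for p,uv in((T,a),(S,b)):
        n=cv2.undistortPoints(np.array([[uv]]),K(p),np.array(p['D'])).ravel();E=np.array(p['extrinsics'])
        M+=[E[0]*1-n[0]*E[2],E[1]-n[1]*E[2]]
    v=np.linalg.svd(np.array(M))[2][-1];return (v[:3]/v[3]).round(4)
print('tri handle',tri(oT[4],oS[3]),'trayh',tri(oT[5],oS[4]),'gear',tri(oT[6],oS[5]))
print(ctrl.get_state()['eef_pos'])
```

```text
q [ 0.4903 -0.2039  0.1693 -0.0076  0.4665]
[[-0.1, -0.8], [0.9, -0.7], [1.1, 1.2], [-0.5, 1.5], [0.3, 0.4], [-0.9, -0.1], [-0.1, -0.4], [3.1, -0.4], [0.0, -0.1], [0.4, 0.5], [-0.4, 0.0], [0.8, -1.1], [-0.0, -0.1], [-0.2, 0.1], [0.5, -0.8], [0.3, 0.4]]
axis [[ 0.5024 -0.2749  0.112 ]]
handle [[ 0.4686 -0.2998  0.112 ]]
trayh [[ 0.4802 -0.1447  0.105 ]]
[ 0.28148019 -0.01415259  1.46532512]
tri handle [ 0.4695 -0.2994  0.1301] trayh [ 0.4803 -0.1457  0.1056] gear [ 0.5018 -0.276   0.0602]
[ 0.18773253 -0.64834119  0.25330408]
```

```bash
cat > plan.py <<'E'
import numpy as np
def rel(cur,tgt):
    """cur=(x,y,z,yaw deg of tool x); tgt (x,y,z,yaw). tool z down, y = right of x. -> turn z, shift mm"""
    a=np.radians(cur[3]);d=(np.array(tgt[:3])-cur[:3])*1000
    return [round(cur[3]-tgt[3],1),round(d[0]*np.cos(a)+d[1]*np.sin(a),1),round(d[0]*np.sin(a)-d[1]*np.cos(a),1),round(-d[2],1)]
E
python3 - <<'E'
from plan import *
c=(.188,-.648,.253,16.146);t=(.469,-.299,.22,9.6)
print(rel(c,t)); print(np.array(rel(c,t))/8)
print(rel((.188,-.648,.253,16.146),(.469,-.299,.119,9.6)))
E
```

```text
[6.5, np.float64(367.0), np.float64(-257.1), np.float64(33.0)]
[  0.8125  45.875  -32.1375   4.125 ]
[6.5, np.float64(367.0), np.float64(-257.1), np.float64(134.0)]
```

Emit:
send_rows(rows="0 0 0.8 30 -21 0 1; 0 0 1.6 80 -56 3 1; 0 0 2.4 135 -95 8 1; 0 0 3.2 190 -133 14 1; 0 0 4 245 -172 20 1; 0 0 5 300 -210 26 1; 0 0 6 345 -242 31 1; 0 0 6.5 367 -257 33 1", grip_force=20)

```text
time: 2.4
eef_pos: [0.47, -0.297, 0.2203]
tcp_rot: [0.996, 0.085, 0.0, -0.0]
contact_force: [0.5, -0.6, -0.9]
opening: 1.001
finger_force: 0.0
```

Emit:
send_rows(rows="0 0 0 0 0 0 1; 0 0 0 0 0 0 1")

```text
time: 2.65
eef_pos: [0.4687, -0.2998, 0.2205]
tcp_rot: [0.996, 0.084, -0.0, 0.0]
contact_force: [0.1, -0.7, 0.5]
opening: 0.998
finger_force: 0.0
```

Run:
```python
from h import *
p=shot('wrist','w1.png')
for t in('crank_handle','jaw_tip','handle_top','ball_center'): print(t,find(p,t))
print(proj(p,[[.469,-.299,.13],[.502,-.275,.09],[.4803,-.145,.105]]).round())
```

```text
crank_handle [(0.82, [0.4837, -0.2916, 0.089], [320.0, 216.0])]
jaw_tip [(0.7, [0.4981, -0.198, 0.0416], [216.0, 170.0])]
handle_top [(0.94, [0.3256, -0.1298, 0.0077], [153.0, 313.0]), (0.8, [0.6278, -0.1553, 0.0029], [194.0, 9.0]), (0.62, [0.4922, -0.1447, 0.0244], [164.0, 165.0])]
ball_center [(0.38, [0.4779, -0.0969, 0.0457], [98.0, 175.0])]
[[326. 255.]
 [301. 189.]
 [112. 193.]]
```

View pics/w1.png

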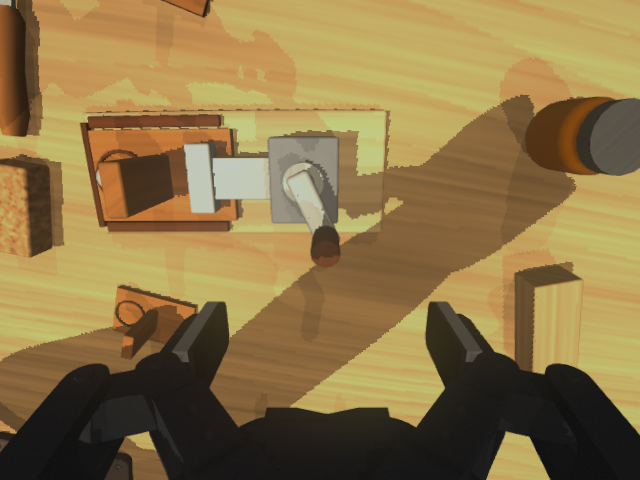

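The wrist picture puts the crank handle's top at (326,256), where (326,255) was predicted, the hub at (302,186) and the tray handle at about (110,190). The clamp edges lie level in the picture, so the yaw is right. I'll descend and grip.

Emit:
send_rows(rows="0 0 0 0 0 25 1; 0 0 0 0 0 60 0.6; 0 0 0 0 0 90 0.6; 0 0 0 0 0 101 0.6; 0 0 0 0 0 101 0.6; 0 0 0 0 0 101 -1; 0 0 0 0 0 101 -1; 0 0 0 0 0 101 -1")

```text
time: 3.9
eef_pos: [0.4693, -0.2997, 0.1206]
tcp_rot: [0.996, 0.084, 0.001, 0.0]
contact_force: [-0.1, 0.4, 1.9]
opening: 0.228
finger_force: 21.5
```

Emit:
send_rows(rows="0 0 0 0 0 0 -1; 0 0 0 0 0 0 -1; 0 0 0 0 0 0 -1")

```text
time: 4.28
eef_pos: [0.4693, -0.2997, 0.1205]
tcp_rot: [0.996, 0.084, 0.001, 0.0]
contact_force: [-1.3, 1.5, 5.9]
opening: 0.228
finger_force: 21.8
```

Run:
```python
from plan import *
from h import *
s=ctrl.get_state();print(s['eef_pos'],s['contact_force'],s['opening'],s['finger_force'],s['time'])
# circle rows, in tool axes (tool x=clamp x, tool y = -clamp y). axis rel. handle from fit: angle
h=np.array([.469,-.299]);ax=np.array([.502,-.2752])
v=h-ax; print(np.linalg.norm(v))
yaw=np.radians(9.6); ang=np.degrees(np.arctan2(v[1],v[0]))-np.degrees(yaw)+180
ang%=360; print('crank deg',ang)
def rows(a0,step,n):
    f=lambda a:np.array([-42*np.cos(np.radians(a)),42*np.sin(np.radians(a))])
    return [ (f(a0+step*(i+1))-f(a0)).round(1).tolist() for i in range(n)]
print(rows(ang,10,2),rows(ang,20,8))
```

```text
[ 0.46930582 -0.29972608  0.12048674] [-1.25268372  1.54820952  5.85248464] 0.22816341311169197 21.80329442024231 4.275
0.04068709869233737
crank deg 26.199599530929618
[[3.8, 6.3], [8.6, 11.8]] [[8.6, 11.8], [20.7, 19.9], [34.9, 23.4], [49.4, 21.8], [62.5, 15.3], [72.6, 4.8], [78.5, -8.5], [79.4, -23.1]]
```

Emit:
send_rows(rows="0 0 0 3.8 6.3 0 -1; 0 0 0 8.6 11.8 0 -1; 0 0 0 20.7 19.9 0 -1; 0 0 0 34.9 23.4 0 -1; 0 0 0 34.9 23.4 0 -1")

```text
time: 4.9
eef_pos: [0.5087, -0.3166, 0.1205]
tcp_rot: [0.996, 0.084, 0.001, 0.0]
contact_force: [1.3, 3.0, 5.5]
opening: 0.226
finger_force: 21.8
```

Run:
```python
from h import *
p=shot('top');E=0
c=p['color'][195:270,340:455,::-1]
cv2.imwrite('pics/w2.png',cv2.resize(c,None,fx=6,fy=6,interpolation=3))
s=ctrl.get_state();print(s['eef_pos'],s['contact_force'],s['wrist_torque'],s['opening'])
for n in('top','scene'):
  p=shot(n);print(find(p,'jaw_tip'),find(p,'crank_handle'))
```

```text
[ 0.5086345  -0.31659183  0.12052894] [1.52993783 2.80789176 4.51304943] [ 0.43760632 -0.24582413 -0.05874784] 0.22587634208361979
[(0.57, [0.4888, -0.2041, 0.0474], [394.0, 236.0])] []
[(0.63, [0.5015, -0.2058, 0.0384], [261.0, 269.0])] [(0.78, [0.5136, -0.3072, 0.094], [222.0, 262.0]), (0.19, [0.6072, 0.5004, 0.0637], [517.0, 236.0])]
```

Run:
```python
import numpy as np
f=lambda a:42*np.array([-np.cos(np.radians(a)),np.sin(np.radians(a))])
a=86.2
for k in range(5):
    n=8 if k<4 else 5
    print(a,'; '.join('0 0 0 %.1f %.1f 0 -1'%tuple(f(a+20*(i+1))-f(a)) for i in range(n)));a+=20*n
```

```text
86.2 0 0 0 14.5 -1.6 0 -1; 0 0 0 27.6 -8.0 0 -1; 0 0 0 37.7 -18.5 0 -1; 0 0 0 43.6 -31.9 0 -1; 0 0 0 44.5 -46.4 0 -1; 0 0 0 40.5 -60.5 0 -1; 0 0 0 31.9 -72.2 0 -1; 0 0 0 19.7 -80.3 0 -1
246.2 0 0 0 -14.2 -3.5 0 -1; 0 0 0 -28.7 -1.9 0 -1; 0 0 0 -41.8 4.5 0 -1; 0 0 0 -51.9 15.1 0 -1; 0 0 0 -57.7 28.4 0 -1; 0 0 0 -58.7 43.0 0 -1; 0 0 0 -54.6 57.0 0 -1; 0 0 0 -46.0 68.7 0 -1
406.2 0 0 0 12.1 8.1 0 -1; 0 0 0 26.3 11.6 0 -1; 0 0 0 40.8 10.0 0 -1; 0 0 0 53.9 3.6 0 -1; 0 0 0 64.0 -6.9 0 -1; 0 0 0 69.9 -20.3 0 -1; 0 0 0 70.8 -34.8 0 -1; 0 0 0 66.8 -48.9 0 -1
566.2 0 0 0 -8.6 -11.8 0 -1; 0 0 0 -20.7 -19.9 0 -1; 0 0 0 -34.9 -23.4 0 -1; 0 0 0 -49.4 -21.8 0 -1; 0 0 0 -62.5 -15.3 0 -1; 0 0 0 -72.6 -4.8 0 -1; 0 0 0 -78.5 8.5 0 -1; 0 0 0 -79.4 23.1 0 -1
726.2 0 0 0 4.1 14.0 0 -1; 0 0 0 12.7 25.8 0 -1; 0 0 0 24.8 33.9 0 -1; 0 0 0 39.0 37.4 0 -1; 0 0 0 53.5 35.8 0 -1
```

Emit:
send_rows(rows="0 0 0 14.5 -1.6 0 -1; 0 0 0 27.6 -8.0 0 -1; 0 0 0 37.7 -18.5 0 -1; 0 0 0 43.6 -31.9 0 -1; 0 0 0 44.5 -46.4 0 -1; 0 0 0 40.5 -60.5 0 -1; 0 0 0 31.9 -72.2 0 -1; 0 0 0 19.7 -80.3 0 -1")

```text
time: 6.25
eef_pos: [0.5139, -0.2341, 0.1205]
tcp_rot: [0.996, 0.084, 0.002, 0.001]
contact_force: [0.4, -3.8, 5.0]
opening: 0.224
finger_force: 21.8
```

Emit:
send_rows(rows="0 0 0 -14.2 -3.5 0 -1; 0 0 0 -28.7 -1.9 0 -1; 0 0 0 -41.8 4.5 0 -1; 0 0 0 -51.9 15.1 0 -1; 0 0 0 -57.7 28.4 0 -1; 0 0 0 -58.7 43.0 0 -1; 0 0 0 -54.6 57.0 0 -1; 0 0 0 -46.0 68.7 0 -1")

```text
time: 7.25
eef_pos: [0.479, -0.3094, 0.1204]
tcp_rot: [0.996, 0.084, -0.0, -0.001]
contact_force: [-1.5, 3.5, 10.2]
opening: 0.229
finger_force: 22.2
```

Emit:
send_rows(rows="0 0 0 12.1 8.1 0 -1; 0 0 0 26.3 11.6 0 -1; 0 0 0 40.8 10.0 0 -1; 0 0 0 53.9 3.6 0 -1; 0 0 0 64.0 -6.9 0 -1; 0 0 0 69.9 -20.3 0 -1; 0 0 0 70.8 -34.8 0 -1; 0 0 0 66.8 -48.9 0 -1")

```text
time: 8.25
eef_pos: [0.5375, -0.2504, 0.1204]
tcp_rot: [0.996, 0.084, 0.001, 0.001]
contact_force: [-2.2, -5.2, 6.4]
opening: 0.223
finger_force: 21.9
```

Emit:
send_rows(rows="0 0 0 -8.6 -11.8 0 -1; 0 0 0 -20.7 -19.9 0 -1; 0 0 0 -34.9 -23.4 0 -1; 0 0 0 -49.4 -21.8 0 -1; 0 0 0 -62.5 -15.3 0 -1; 0 0 0 -72.6 -4.8 0 -1; 0 0 0 -78.5 8.5 0 -1; 0 0 0 -79.4 23.1 0 -1")

```text
time: 9.25
eef_pos: [0.4625, -0.2857, 0.1204]
tcp_rot: [0.996, 0.084, 0.0, -0.001]
contact_force: [3.3, 3.2, 8.6]
opening: 0.222
finger_force: 22.2
```

Emit:
send_rows(rows="0 0 0 4.1 14.0 0 -1; 0 0 0 12.7 25.8 0 -1; 0 0 0 24.8 33.9 0 -1; 0 0 0 32 36.5 0 -1; 0 0 0 38 37.3 0 -1; 0 0 0 38 37.3 0 -1")

```text
time: 10.0
eef_pos: [0.5068, -0.3167, 0.1205]
tcp_rot: [0.996, 0.084, 0.001, 0.001]
contact_force: [0.5, 0.0, 7.0]
opening: 0.225
finger_force: 22.0
```

Run:
```python
from h import *
p=shot('top')
s=ctrl.get_state();print(s['eef_pos'],s['contact_force'],s['time'],s['opening'])
S=shot('scene')
for p in(p,S): print(find(p,'jaw_tip'),find(p,'crank_handle'),find(p,'ball_center'))
cv2.imwrite('pics/s3.png',cv2.resize(S['color'][215:310,190:330,::-1],None,fx=5,fy=5,interpolation=3))
e=np.array(s['eef_pos'][:2])-[.502,-.2752];print(np.linalg.norm(e),np.degrees(np.arctan2(e[1],e[0]))-9.6+180)
```

```text
[ 0.50673474 -0.316713    0.12048645] [ 0.71636747 -1.12826044  6.41871246] 10.05 0.2268001321320784
[(0.55, [0.4931, -0.2271, 0.0498], [402.0, 235.0])] [(0.22, [0.4724, -0.1022, 0.0493], [357.0, 241.0])] [(0.61, [0.4726, -0.0997, 0.0453], [356.0, 241.0])]
[(0.94, [0.5145, -0.3067, 0.04], [224.0, 279.0]), (0.28, [0.4974, -0.1536, 0.0221], [280.0, 270.0])] [(0.57, [0.5118, -0.3073, 0.0957], [221.0, 261.0])] [(0.6, [0.4848, -0.1079, 0.038], [295.0, 259.0]), (0.46, [0.6068, 0.4966, 0.064], [516.0, 236.0])]
0.04178213422112704 86.90671336215067
```

View pics/s3.png

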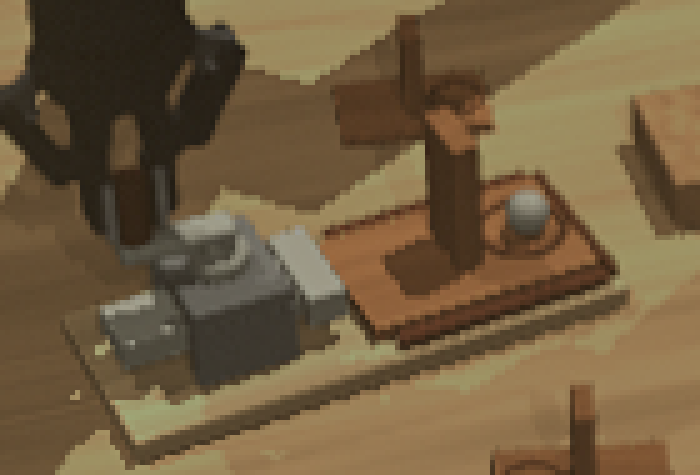

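The jaw has retracted clear of the tray, with the gap visible near (345,290), and the ball is still in its pocket. The crank is at about 14.1 rad. I'll wind about 12° further, release and rise.

Emit:
send_rows(rows="0 0 0 4.4 0 0 -1; 0 0 0 8.8 -0.4 0 -1; 0 0 0 8.8 -0.4 0 -1; 0 0 0 8.8 -0.4 0 0.5; 0 0 0 8.8 -0.4 0 0.5; 0 0 0 8.8 -0.4 0 0.5; 0 0 0 8.8 -0.4 -25 0.6; 0 0 0 8.8 -0.4 -60 0.6")

```text
time: 11.4
eef_pos: [0.5138, -0.3139, 0.1779]
tcp_rot: [0.996, 0.084, -0.002, -0.002]
contact_force: [0.0, -0.6, 0.1]
opening: 0.796
finger_force: 0.0
```

Emit:
send_rows(rows="0 0 0 0 0 -40 0.6; 0 0 0 0 0 -40 0.6; 0 0 0 0 0 -40 0.6")

```text
time: 11.78
eef_pos: [0.5143, -0.3144, 0.2182]
tcp_rot: [0.996, 0.084, -0.001, -0.001]
contact_force: [-0.8, 0.4, -0.4]
opening: 0.8
finger_force: 0.0
```

Run:
```python
from plan import *
from h import *
s=ctrl.get_state();print(s['eef_pos'],s['tcp_rot'],s['contact_force'],s['opening'])
T=shot('top');S=shot('scene');W=shot('wrist','w4.png')
print([find(p,'jaw_tip') for p in(T,S,W)]);print([find(p,'plate') for p in(T,S)])
print(find(S,'plate_mid'),find(T,'plate_mid'))
print('tray handle px',proj(W,[.4803,-.145,.105]).round())
print(rel((*s['eef_pos'],9.6),(.4803,-.145,.22,9.6)))
c=W['color'][:,:,::-1];cv2.imwrite('pics/w4.png',c)
```

```text
[ 0.51434257 -0.3143664   0.218177  ] [ 9.96458513e-01  8.40812957e-02 -5.93239158e-04 -6.45269570e-04] [-0.82654556  0.37906238 -0.38174386] 0.8003573618477877
[[(0.62, [0.4528, 0.2628, 0.0301], [227.0, 246.0]), (0.51, [0.4966, -0.2236, 0.0502], [401.0, 234.0]), (0.34, [0.4796, -0.1451, 0.0284], [372.0, 240.0])], [(0.77, [0.5151, -0.3081, 0.0376], [223.0, 280.0]), (0.66, [0.6074, 0.4973, 0.0643], [516.0, 236.0])], [(0.98, [0.5121, -0.2327, 0.0469], [235.0, 210.0])]]
[[(0.56, [0.4525, 0.2633, 0.0248], [227.0, 247.0])], [(0.63, [0.4988, 0.2494, 0.0224], [419.0, 243.0])]]
[(0.82, [0.4993, 0.2502, 0.0226], [419.0, 243.0])] [(0.7, [0.4592, 0.2624, 0.0314], [227.0, 244.0])]
tray handle px [ 92. 251.]
[0.0, np.float64(-5.3), np.float64(-172.7), np.float64(-1.8)]
```

View pics/w4.png

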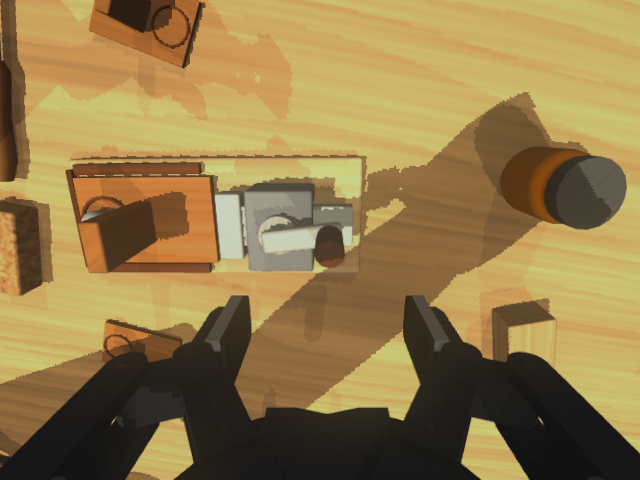

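The wrist picture shows the jaw tip at (228,225), clear of the tray end, and the crank handle at (330,250). The tray is free, so I'll move over its handle.

Emit:
send_rows(rows="0 0 0 -1 -20 0 0.6; 0 0 0 -2 -55 0 0.6; 0 0 0 -3 -90 0 0.6; 0 0 0 -4 -125 0 0.6; 0 0 0 -5 -160 0 0.6; 0 0 0 -5.3 -172.7 0 0.6; 0 0 0 -5.3 -172.7 0 0.6; 0 0 0 -5.3 -172.7 0 0.6")

```text
time: 13.28
eef_pos: [0.4809, -0.1461, 0.2196]
tcp_rot: [0.996, 0.084, 0.0, 0.0]
contact_force: [1.4, -0.6, 0.2]
opening: 0.798
finger_force: 0.0
```

Run:
```python
from fit import *
s=ctrl.get_state();print(s['eef_pos'],s['tcp_rot'])
W=shot('wrist')
q=[.4903,-.2039,np.radians(9.6)]
off=np.array([.4803,-.145])-c2w(q,[0,.06,0])[0,:2];q[0]+=off[0];q[1]+=off[1];print(q)
im=W['color'][100:400,120:520,::-1].copy();im=cv2.resize(im,None,fx=2,fy=2,interpolation=3)
for z,P in((.105,[(.02,.008),(.02,-.008),(-.02,-.008),(-.02,.008)]),(.025,[(.042,.065),(.042,-.065),(-.042,-.065),(-.042,.065)])):
    u=((proj(W,c2w(q,[[a,.06+b,z] for a,b in P]))-[120,100]+.5)*2).astype(int)
    cv2.polylines(im,[u.reshape(-1,1,2)],True,(255,0,0),1);print(u.tolist())
cv2.imwrite('pics/w5.png',im)
```

```text
[ 0.48089841 -0.14612172  0.21956018] [9.96478999e-01 8.38418858e-02 2.19747790e-04 3.06332991e-04]
[np.float64(0.49030612480296615), np.float64(-0.2041597622242303), np.float64(0.16755160819145562)]
[[388, 235], [434, 235], [433, 341], [389, 341]]
[[268, 146], [555, 146], [544, 320], [279, 320]]
```

View pics/w5.png

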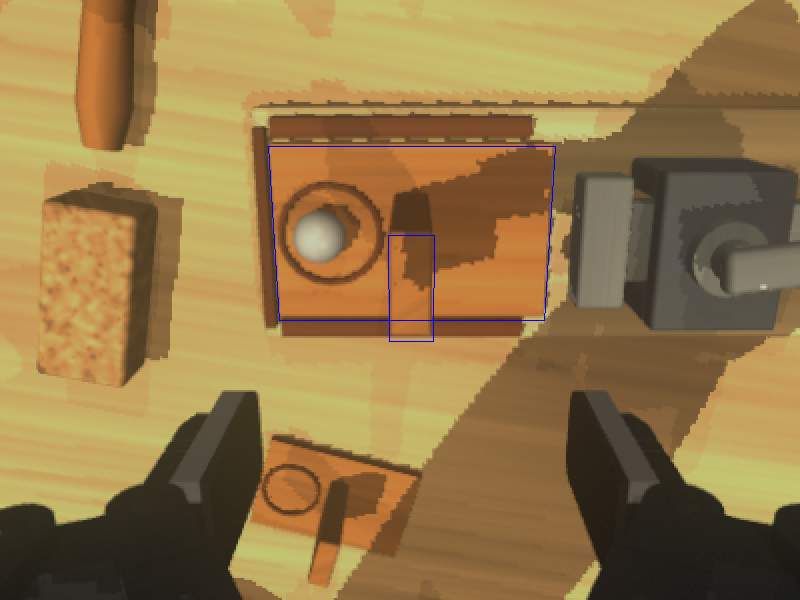

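The overlay matches: the handle top spans (388–434, 235–341), the full-size tray outline fits, and the ball at (318,237) is in its pocket. The jaw at (603,240) is clear. I'll descend and grip gently.

Emit:
send_rows(rows="0 0 0 0 0 20 0.6; 0 0 0 0 0 55 0.6; 0 0 0 0 0 90 0.6; 0 0 0 0 0 115 0.6; 0 0 0 0 0 126 0.3; 0 0 0 0 0 126 0.0; 0 0 0 0 0 126 -0.3; 0 0 0 0 0 126 -0.45", grip_force=20)

```text
time: 14.32
eef_pos: [0.4815, -0.1459, 0.0946]
tcp_rot: [0.996, 0.084, 0.001, 0.001]
contact_force: [-0.2, 0.8, -0.0]
opening: 0.276
finger_force: 0.0
```

Emit:
send_rows(rows="0 0 0 0 0 0 -0.55; 0 0 0 0 0 0 -0.6; 0 0 0 0 0 0 -0.65; 0 0 0 0 0 0 -0.7; 0 0 0 0 0 0 -0.8; 0 0 0 0 0 0 -1; 0 0 0 0 0 0 -1")

```text
time: 15.2
eef_pos: [0.4809, -0.1454, 0.0938]
tcp_rot: [0.996, 0.084, 0.0, -0.0]
contact_force: [-1.1, 3.7, 6.0]
opening: 0.183
finger_force: 21.0
```

Emit:
send_rows(rows="0 0 0 0 0 0 -1; 0 0 0 0 0 0 -1; 0 0 0 0 0 0 -1; 0 0 0 0 0 -1 -1; 0 0 0 0 0 -2 -1; 0 0 0 0 0 -4 -1; 0 0 0 0 0 -4 -1", grip_force=75)

```text
time: 16.08
eef_pos: [0.4802, -0.1453, 0.0969]
tcp_rot: [0.996, 0.084, -0.0, -0.0]
contact_force: [-0.1, -1.1, -2.4]
opening: 0.173
finger_force: 73.0
```

Emit:
send_rows(rows="0 0 0 0 0 -1 -1; 0 0 0 0 0 -3 -1; 0 0 0 0 0 -6 -1; 0 0 0 0 0 -10 -1; 0 0 0 0 0 -14 -1; 0 0 0 0 0 -17 -1; 0 0 0 0 0 -19 -1; 0 0 0 0 0 -20 -1")

```text
time: 17.08
eef_pos: [0.4807, -0.1455, 0.1175]
tcp_rot: [0.996, 0.084, 0.0, 0.0]
contact_force: [-0.5, 0.5, -3.1]
opening: 0.175
finger_force: 73.0
```

Run:
```python
from fit import *
from plan import *
s=ctrl.get_state();print(s['eef_pos'],s['tcp_rot'],s['contact_force'],s['wrist_torque'],s['opening'])
W=shot('wrist');T=shot('top')
im=cv2.resize(W['color'][100:400,120:520,::-1],None,fx=1,fy=1)
# plate crop
c=cv2.resize(T['color'][165:330,180:280,::-1],None,fx=3.6,fy=3.6,interpolation=3)
M=np.zeros((max(300,c.shape[0]),400+c.shape[1],3),np.uint8);M[:300,:400]=im;M[:c.shape[0],400:]=c
cv2.imwrite('pics/w6.png',M);print(M.shape)
```

```text
[ 0.48067325 -0.14547693  0.1174656 ] [9.96459298e-01 8.40765439e-02 4.79599840e-05 2.58256738e-05] [-0.5252988   0.51485248 -3.08219696] [-0.03808285  0.01442379  0.00208872] 0.1751877943271994
(594, 760, 3)
```

View pics/w6.png

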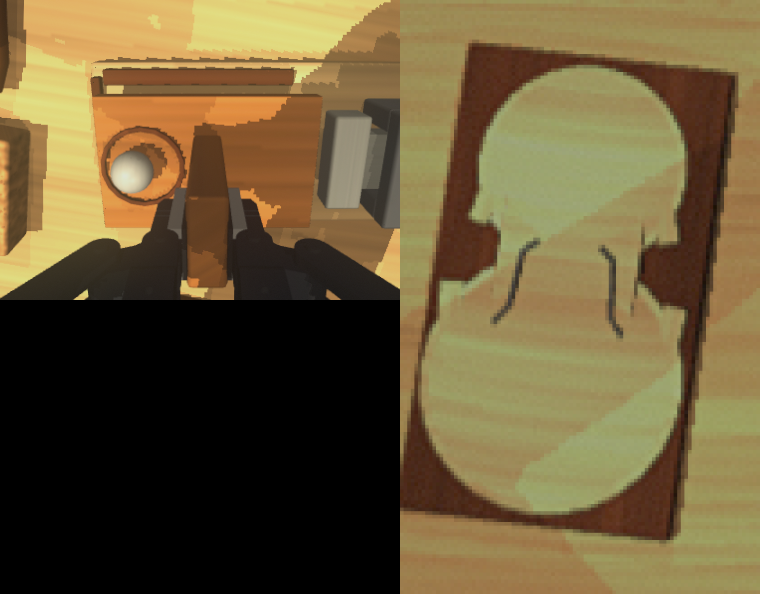

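The left panel shows the tray lifted and level with the ball in its pocket at (130,172). The right panel shows the board corners (470,43), (738,75), (672,540) and (398,510), with the waist near (568,255). I'll compute the plate middle and the carry path.

Run:
```python
from fit import *
from plan import *
T=shot('top');S=shot('scene')
t=lambda x,y:(180-.5+(x-400)/3.6,165-.5+y/3.6)
print('board',ray(T,t(569.5,292),.012),'waist',ray(T,t(568,255),.027))
b=[ray(T,t(*c),.012) for c in((470,43),(738,75),(672,540),(398,510))]
print([np.linalg.norm(b[i]-b[i-1]).round(3) for i in range(4)])
for p in(T,S): 
    for d in find(p,'plate_mid'): print(d, ray(p,d[2],.027))
c=(.4805,-.1454,.117,9.6)
for m in((.465,.262,.210,9.6),): 
    r=rel(c,m);print(r)
```

```text
board [0.45672921 0.26674961 0.012     ] waist [0.48413577 0.26649216 0.027     ]
[np.float64(0.375), np.float64(0.218), np.float64(0.372), np.float64(0.215)]
(0.74, [0.4578, 0.2618, 0.0309], [227.0, 244.0]) [0.45951813 0.26290506 0.027     ]
(0.68, [0.4974, 0.2471, 0.0242], [418.0, 242.0]) [0.5014986  0.24562728 0.027     ]
[0.0, np.float64(52.7), np.float64(-404.3), np.float64(-93.0)]
```

Emit:
send_rows(rows="0 0 0 0 0 -2 -1; 0 0 0 0 0 -6 -1; 0 0 0 0 0 -14 -1; 0 0 0 0 0 -26 -1; 0 0 0 0 0 -38 -1; 0 0 0 0 0 -50 -1; 0 0 0 0 0 -62 -1; 0 0 0 0 0 -72 -1")

```text
time: 18.38
eef_pos: [0.4808, -0.1455, 0.1904]
tcp_rot: [0.996, 0.084, 0.0, 0.0]
contact_force: [-0.3, 0.9, -2.6]
opening: 0.178
finger_force: 73.0
```

Emit:
send_rows(rows="0 0 0 0 0 -8 -1; 0 0 0 0 -1 -13 -1; 0 0 0 0.6 -4 -16 -1; 0 0 0 1.3 -9 -16 -1; 0 0 0 2.3 -16 -16 -1; 0 0 0 3.5 -25 -16 -1; 0 0 0 5 -36 -16 -1; 0 0 0 6.8 -48 -16 -1")

```text
time: 19.38
eef_pos: [0.4792, -0.0961, 0.2052]
tcp_rot: [0.996, 0.084, -0.0, -0.0]
contact_force: [0.9, 0.1, -3.9]
opening: 0.176
finger_force: 73.1
```

Emit:
send_rows(rows="0 0 0 1.7 -12 0 -1; 0 0 0 3.4 -24 0 -1; 0 0 0 5.1 -36 0 -1; 0 0 0 6.8 -48 0 -1; 0 0 0 8.5 -60 0 -1; 0 0 0 10.2 -72 0 -1; 0 0 0 11.9 -84 0 -1; 0 0 0 13.6 -96 0 -1")

```text
time: 20.38
eef_pos: [0.4766, 0.0007, 0.2054]
tcp_rot: [0.996, 0.084, 0.0, -0.0]
contact_force: [0.3, 0.3, -2.7]
opening: 0.177
finger_force: 73.1
```

Emit:
send_rows(rows="0 0 0 1.7 -12 0 -1; 0 0 0 3.4 -24 0 -1; 0 0 0 5.1 -36 0 -1; 0 0 0 6.8 -48 0 -1; 0 0 0 8.5 -60 0 -1; 0 0 0 10.2 -72 0 -1; 0 0 0 11.9 -84 0 -1; 0 0 0 13.6 -96 0 -1")

```text
time: 21.38
eef_pos: [0.474, 0.0977, 0.2053]
tcp_rot: [0.996, 0.084, 0.0, -0.0]
contact_force: [0.5, -1.2, -3.1]
opening: 0.172
finger_force: 73.0
```

Emit:
send_rows(rows="0 0 0 1.7 -12 0 -1; 0 0 0 3.4 -24 0 -1; 0 0 0 5.1 -36 0 -1; 0 0 0 6.8 -48 0 -1; 0 0 0 8.5 -60 0 -1; 0 0 0 10.2 -72 0 -1; 0 0 0 11.9 -84 0 -1; 0 0 0 13.6 -96 0 -1")

```text
time: 22.38
eef_pos: [0.4713, 0.1946, 0.2053]
tcp_rot: [0.996, 0.084, 0.0, 0.0]
contact_force: [-0.6, -0.0, -2.3]
opening: 0.175
finger_force: 73.0
```

Emit:
send_rows(rows="0 0 0 1.7 -12 0 -1; 0 0 0 3.2 -23 0 -1; 0 0 0 4.8 -34 0 -1; 0 0 0 6.2 -44 0 -1; 0 0 0 7.5 -53 0 -1; 0 0 0 8.6 -61 0 -1; 0 0 0 9.4 -67 0 -1; 0 0 0 9.9 -70 0 -1")

```text
time: 23.38
eef_pos: [0.4693, 0.2648, 0.2053]
tcp_rot: [0.996, 0.084, -0.0, 0.0]
contact_force: [0.3, 0.3, -2.5]
opening: 0.176
finger_force: 73.1
```

Emit:
send_rows(rows="0 0 0 0.2 -1 0 -1; 0 0 0 0.2 -1 0 -1; 0 0 0 0.2 -1 0 -1; 0 0 0 0.2 -1 0 -1; 0 0 0 0.2 -1 0 -1; 0 0 0 0.2 -1 0 -1")

```text
time: 24.12
eef_pos: [0.4694, 0.2654, 0.2054]
tcp_rot: [0.996, 0.084, 0.0, 0.0]
contact_force: [-0.2, -0.0, -1.9]
opening: 0.179
finger_force: 73.1
```

Run:
```python
from h import *
s=ctrl.get_state();print(s['time'],s['eef_pos'],s['tcp_rot'],s['contact_force'],s['opening'],np.abs(s['dq']).max())
W=shot('wrist');T=shot('scene')
a=W['color'][60:480,80:480,::-1];b=cv2.resize(T['color'][140:320,320:490,::-1],(397,420),interpolation=3)
cv2.imwrite('pics/w7.png',np.hstack([a,b]))
```

```text
24.125 [0.46935201 0.2653979  0.20535197] [9.96462539e-01 8.40381363e-02 1.34229328e-05 9.39417239e-06] [-0.24348714 -0.02058821 -1.8885115 ] 0.17912626672916154 0.007152538843720806
```

View pics/w7.png

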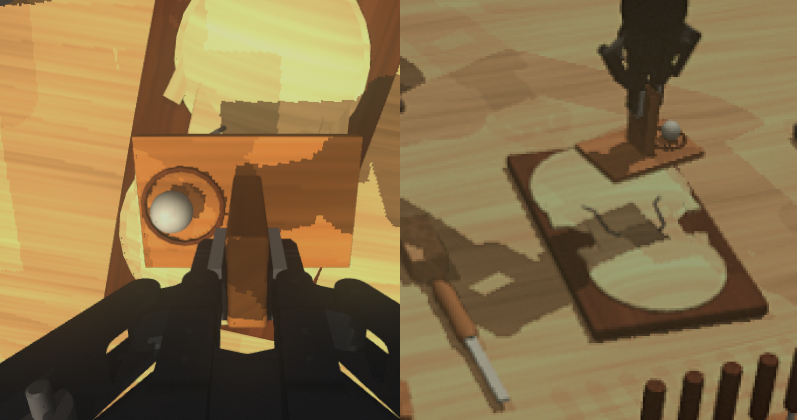

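The tray hangs level over the plate's waist. The ball is at (171,213), inside the pocket rim. One short hold, then I'll hand in.

Emit:
send_rows(rows="0 0 0 0 0 0 -1; 0 0 0 0 0 0 -1; 0 0 0 0 0 0 -1; 0 0 0 0 0 0 -1; 0 0 0 0 0 0 -1; 0 0 0 0 0 0 -1; 0 0 0 0 0 0 -1; 0 0 0 0 0 0 -1")

```text
time: 25.22
eef_pos: [0.4693, 0.2654, 0.2053]
tcp_rot: [0.996, 0.084, -0.0, 0.0]
contact_force: [-0.1, -0.3, -3.0]
opening: 0.175
finger_force: 73.1
```

```bash
python3 -c "
from h import *
s=ctrl.get_state();print(s['eef_pos'],s['finger_force'],np.abs(s['dq']).max());print(ctrl.sign_off())"
```

```text
[0.4693484  0.26542007 0.20532838] 73.06060194969177 0.0037831376364020376
the job is handed in; nothing more can be done
None
```

The job is handed in at about 25 s, though `sign_off` returned no verdict: the crank is wound to about 14.3 rad (estimated from the arm's position), the jaw is clear, and the tray is held level and still about 10 cm above the middle of the plate with the ball in its pocket.

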